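# Clamp the carving blank and gauge its thickness

## Task

Swing the toggle clamp's raised arm over centre so that its rubber foot holds down the wooden blank in the jig. Then stand the bridge gauge over the free part of the clamped blank, set down gently rather than dropped, with both its legs flat on the jig's plywood and its sprung foot on the wood so that it reads the blank's thickness, and leave it standing there. Do not shift the other things on the table.

Things in the scene. Friction and masses are not known exactly. Their poses are not given: they have to be found in the camera images.
- jig: Fixed jig: plywood plate 140 (its x) by 240 (y) by 18 mm, flat. Origin: centre of its underside, z up. The blank lies on it along y, between four pins 10 mm high (x +-23.5, y -60 and +55 mm) and a 10 mm high stop at y = -96. A steel toggle clamp stands at its +y end: cheeks 32 mm wide, top 66 mm above the table; hinge axis along x at y = +95, z = 56 mm.
- clamp (a joint): Clamp arm angle (rad): 0 = level, pointing to the jig's -y, rubber foot on the blank; 1.57 = upright; 1.9 = fully open, leaning back. Its weight drops it shut below about 1.5 and open above. Arm: steel bar 18 wide, 12 thick, with a black grip (22 x 32 x 18 mm) on its end; the foot (18 mm across) reaches 22 mm below the bar's axis, 50 mm from the hinge.
- clamp_end (a point): Middle of the free end of the clamp arm's black grip, 88 mm from the hinge axis.
- blank: Loose carving blank of plain wood, 36 mm wide (its x), 162 mm long (its y), 16 mm thick, its -y end rounded. It lies on the jig's plate along the jig's y. Origin: on its underside at mid width, 72 mm from the rounded and 90 mm from the square end.
- gauge: Loose bridge gauge, 104 (its x) by 44 (y) by 130 mm high, about 0.5 kg: two aluminium legs (14 by 44, 50 high, at x = +-45; 76 mm clear between), a crossbar 14 thick on them, above it a grey housing 34 (x) by 28 (y), z = 64 to 130 mm, a scale on its x faces. Half turns are alike. Origin: centre of its underside, level with the soles, z up. It straddles a part that runs along its y.
- gauge_foot (a joint): Reading of the gauge (m): how far its sprung foot is pushed up from level with the legs' soles (0) to 0.03. The foot is a steel disc 18 mm across on a rod in the middle between the legs; the spring presses it down with 1.2 to 2.4 N.
- foot_bottom (a point): Centre of the underside of the gauge's sprung foot.
- gauge_grip (a point): Middle of the gauge's housing, 105 mm above its soles: a good place to grip it, across the 28 mm (y) faces.
- glue: Bystander: white plastic bottle, 58 mm across, 170 mm high, origin under its centre.
- tape: Bystander: roll of tape lying flat, 90 mm across, 25 mm high, origin under its centre.
- knife: Bystander: carving knife lying flat, about 200 mm long, handle 22 mm wide and 16 mm high, along its x; origin near the middle.
- disc1: Bystander: thin wooden disc, 48 mm across, 7 mm high.
- disc2: Bystander: thin wooden disc, 54 mm across, 7 mm high.
- disc3: Bystander: thin wooden disc, 50 mm across, 7 mm high.
- sander: Bystander: cork sanding block, 110 x 60 x 35 mm.
Mind the look-alikes: they are no part of the job. What is meant by the gauge is not blue, and is the smaller of those in its own colour.

How it is judged:
On the way, in this order (a step that is already met when the one before it is completed fails the run):
1. the clamp arm is shut, its foot on the blank (value of joint clamp between -0.07 and 0.07 rad), for 0.3 s.
2. the gauge stands on the jig with its foot pushed up by the blank (value of joint gauge_foot between 0.014 and 0.018 m and z of gauge in the frame of jig between 0.0155 and 0.0205 m and contact force between gauge and blank above 0.3 N), for 0.2 s.
At the end, for the whole second after the job is handed in: The clamp is shut on the blank (within 0.07 rad of level), the blank lies flat on the plate, and the gauge stands released, upright and still with its soles on the jig's plate (within 2.5 mm), its foot pressed on the blank and reading 16 mm within 2 mm (all of step 1 and all of step 2 and angle between gauge's own z axis and vertical below 0.05 rad and z of blank in the frame of jig between 0.0155 and 0.0205 m and linear speed of gauge below 0.02 m/s and contact force between the fingers and gauge below 0.1 N); the robot touches nothing.
It fails at once if the gauge is dropped or knocked about (moves faster than 0.4 m/s, a fall of about 8 mm, while not held) (linear speed of gauge above 0.4 m/s and contact force between the fingers and gauge below 0.1 N).
It fails at once if another thing on the table is shifted by more than 30 mm (distance of any of glue, tape, knife, disc1, disc2, disc3, sander from where it was at the start of the episode above 0.03 m).
It also fails if it takes over 51 s, if anything falls off the work surface, if the arm or the gripper's body presses on something with over 40 N, if the wrist force passes 120 N, or if a joint passes its speed limit or range.

## Robot

A 6-joint arm with a two-finger parallel gripper is mounted at the origin on the work surface. World frame = base frame: x ahead of the robot, y to its left, z up, the work surface at z = 0. Lengths are in m, angles in rad, forces in N, time in s.
With the tool pointing down it reaches from about 0.25 to 0.775 m from the base axis. Payload 4 kg.
Tool frame: the origin (TCP) lies where the fingers leave the gripper's body, on its centre line; the fingertips stand 73 mm ahead of it and the grasp point (between the pads) lies 54 mm ahead of it; z points along the fingers, y is the line along which they close (so a half turn about z gives the same grasp; the last joint's range is limited). The gripper opens to 85 mm and grips with 20 to 120 N. Pads are 22 mm wide; open, the fingers measure 114 mm over their backs; the gripper's body (76 mm by 85 mm) begins 54 mm behind the grasp point. The pads swing forward as they close: fully open they stand 13 mm farther back than shut.
Start: joints at [-1.345, 0.087, 1.371, -0, 1.684, -0.103], TCP at [0.178, -0.521, 0.304] pointing down, gripper open.
Joint ranges: [-3.1, 3.1], [-0.76, 2.03], [0.27, 2.55], [-1.08, 4.22], [0.17, 2.65], [-2.57, 2.57]. Speed limits (rad/s): [2.79, 2.79, 3.14, 3.14, 3.14, 3.14].

## Interface

Orientations are given as a rotation vector (axis times angle).
In Python, from rig import arm gives the robot as it stands.
- The arm moves only by the tool apply_moves, never from a script. Its argument "steps" is text: rows parted by semicolons, each of 7 numbers parted by spaces: the shift along the tool's x, y, z as a fraction of full scale, then the turn, a rotation vector about the tool's x, y, z as a fraction of full scale, then the closure, from 0 (fully open) to 1 (shut). A call has 1 to 20 rows; each row is the pose to reach, as a shift and turn from the pose commanded when the call began, along the tool's axes at that moment, turning the shorter way round; what a row does not reach only later rows make up. Full scale, the value 1, is 0.25 m for a shift and pi rad for a turn. A row lasts 1/10 s, in which the tool goes at most 50 mm and 8.59 degrees, less where a joint would pass 70% of its speed; a pose out of reach is approached as far as the arm can. A call with a number of a shift or a turn outside -1 to 1 is refused whole. A call with a gripper value outside its range is refused whole. The fingers move at their own pace and stop on an object; "newtons" is the grip in N (left out, the last holds). Time passes only in rows, so rows that repeat a pose let the fingers close. It gives the time, the measured TCP pose, the force, the opening and the grip force at its end, in the units of the state.
- arm.get_state(): the state, without advancing time (a new reading comes with each control period).
- arm.snapshot(name): name is "side" or "top"; returns a dict with "color" (384x512x3 uint8, red, green, blue), "depth" (384x512 float32, m along the optical axis (not along the pixel's ray), 0 where there is no reading), "camera_matrix" (3x3 intrinsics, pixels), "dist_coeffs" ([k1, k2, p1, p2, k3] as OpenCV has them; the pictures are not rectified), "R" (3x3) and "t" (3): a world point X has camera coordinates R X + t. Camera axes: x right, y down, z forward; pixel columns grow to the right and rows downward; lengths in m; the calibration is good to about 2 mm. A picture is of the moment at which its call begins.
- arm.finish_job(): hands the job in; it is judged then, once.
The state is a dict: "clock": time; "joint_pos": joint angles; "qd": joint speeds; "effort": joint torques, N m; "eef_pos": TCP position; "orientation": TCP orientation; "force": force on the tool from outside, world axes, zero at the start; "torque": the same for the moment, N m; "width": finger opening in m; "grasp_force": force on a finger pad.
Only numpy, scipy, OpenCV 4.12 (cv2) and the standard library are available. Lean on these libraries where they do the work, as an engineer would, in place of code of your own. Each camera call takes 0.05 s, during which the arm holds its last target. There are 200 camera calls.

## Working session

There is one attempt and no reset: what is moved stays moved. The work goes in short steps, Python scripts to look and compute and a tool call to move; the robot and the scene stay as the last step left them, time stands still between calls to the robot, and variables do not carry over. Pictures are saved under pics/ and viewed, at most 10 in all, crops included, and the job is handed in when it is done.

Besides the shell and the picture viewer there is one more tool, called by a JSON object that holds its "api" and its "payload", one argument or row to a line. apply_moves: Moves the arm, as the interface text tells. Its arguments: {"type":"object","properties":{"steps":{"type":"string"},"newtons":{"type":"number"}},"required":["steps"]}

```bash
mkdir -p pics; ls
cat > h.py <<'E'
import numpy as np, cv2, pickle
from rig import arm
from scipy.spatial.transform import Rotation as Rn
def world(s):
    K,d=s["camera_matrix"],s["dist_coeffs"]
    h,w=s["depth"].shape
    u,v=np.meshgrid(np.arange(w),np.arange(h))
    p=cv2.undistortPoints(np.stack([u,v],-1).reshape(-1,1,2).astype(np.float64),np.array(K),np.array(d)).reshape(h,w,2)
    z=s["depth"].astype(float)
    X=np.concatenate([p*z[...,None],z[...,None]],-1)
    W=(X-s["t"])@np.array(s["R"])
    W[z==0]=np.nan
    return W
def save(n,img,scale=1):
    cv2.imwrite("pics/"+n,cv2.resize(img[...,::-1],None,fx=scale,fy=scale,interpolation=cv2.INTER_CUBIC))
E
python3 - <<'E'
from h import *
a=arm.snapshot("top");b=arm.snapshot("side")
pickle.dump((a,b),open("s0.pkl","wb"))
save("top0.png",a["color"],1.5);save("side0.png",b["color"],1.5)
for s in(a,b): print(-np.array(s["R"]).T@s["t"],s["camera_matrix"][0])
print(arm.get_state())
E
```

```text
pics
[ 0.37387098 -0.03768846  1.10966266] [363.32400461   0.         259.01056279]
[0.07676729 0.60061661 0.80804681] [357.79792388   0.         255.22464785]
{'clock': 0.1, 'joint_pos': array([-1.34509714e+00,  8.79407250e-02,  1.37212686e+00, -1.63212863e-05,
        1.68360291e+00, -1.03114666e-01]), 'qd': array([-1.84977220e-03, -5.56323257e-04, -3.52052685e-03, -9.05817569e-04,
       -1.26462137e-05, -3.54831367e-04]), 'effort': array([ 2.70893965e-03, -3.53014505e+01, -3.14217889e+01, -1.58262405e-04,
        7.90804799e-03,  4.32312856e-05]), 'eef_pos': array([ 0.17752263, -0.52024432,  0.30281139]), 'orientation': array([-3.09718561e+00, -5.13833841e-01,  2.25205430e-04]), 'force': array([ 0.02715655, -0.26991064,  0.56535809]), 'torque': array([-0.00303202, -0.01898197, -0.02148683]), 'grasp_force': 0.0, 'width': 0.08521719803218103}
```

View pics/top0.png

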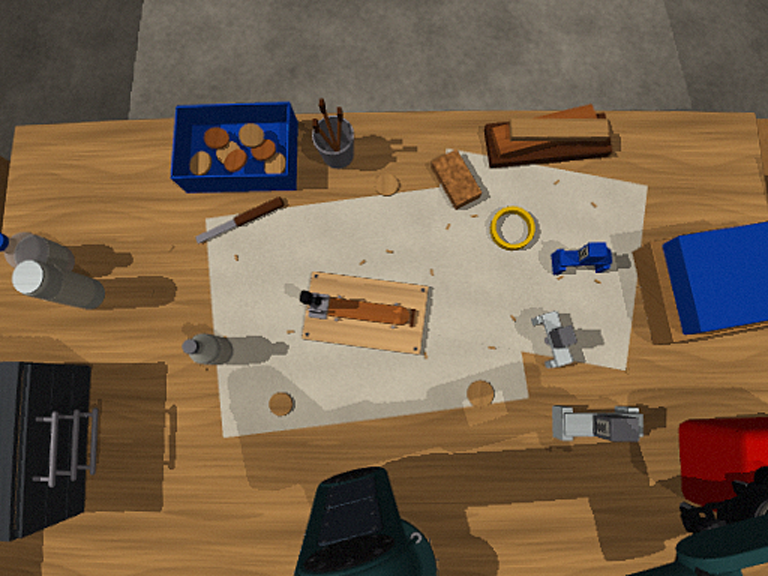

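View pics/side0.png

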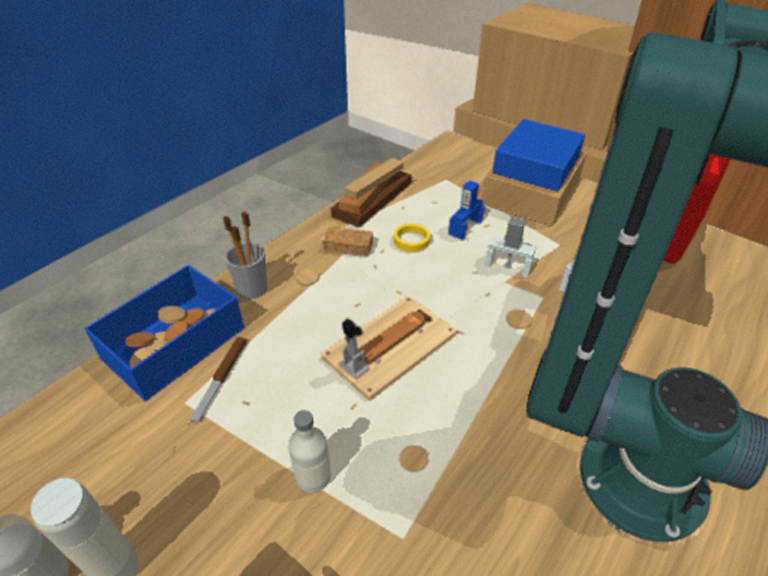

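The top picture (1.5x pixels) shows three gauge-like things: blue at (585,258), silver at (558,338) and silver at (598,422). The jig is at (366,312) with its clamp at (313,300), raised and at the left end. The side picture shows the clamp arm upright at (350,330). Next I'll measure both silver candidates and the jig.

Run:
```python
from h import *
a,b=pickle.load(open("s0.pkl","rb"))
W=world(a); Wb=world(b)
def reg(W,x0,x1,y0,y1,z0,z1):
    m=(W[...,0]>x0)&(W[...,0]<x1)&(W[...,1]>y0)&(W[...,1]<y1)&(W[...,2]>z0)&(W[...,2]<z1);return W[m]
for n,(u,v) in dict(blue=(585,258),silA=(558,338),silB=(598,422)).items():
    u=int(u/1.5);v=int(v/1.5)
    c=W[v,u]; print(n,c)
    for nm,WW in(("top",W),("side",Wb)):
        P=reg(WW,c[0]-.1,c[0]+.1,c[1]-.1,c[1]+.1,.02,.3)
        if len(P)<20: continue
        print(nm,len(P),"zmax",np.percentile(P[:,2],99.5),"hist",np.histogram(P[:,2],np.arange(.02,.22,.01))[0])
        for lo,hi in((.045,.08),(.1,.3)):
            Q=P[(P[:,2]>lo)&(P[:,2]<hi)]
            if len(Q)>5:
                r=cv2.minAreaRect((Q[:,:2]*1000).astype(np.float32)); print("  ",lo,r)
# jig
j=W[208,243];print("jig",j)
for nm,WW in(("top",W),("side",Wb)):
    P=reg(WW,j[0]-.12,j[0]+.12,j[1]-.16,j[1]+.16,.012,.023)
    r=cv2.minAreaRect((P[:,:2]*1000).astype(np.float32));print(nm,len(P),r,np.median(P[:,2]))
    P=reg(WW,j[0]-.12,j[0]+.12,j[1]-.2,j[1]+.2,.029,.04)
    print(" blank",cv2.minAreaRect((P[:,:2]*1000).astype(np.float32)),np.median(P[:,2]))
    P=reg(WW,j[0]-.12,j[0]+.12,j[1]-.0,j[1]+.22,.05,.3)
    for z in np.arange(.05,.2,.01):
        Q=P[(P[:,2]>=z)&(P[:,2]<z+.01)]
        if len(Q): print(" clamp",round(z,2),len(Q),Q.mean(0).round(3),Q.min(0).round(3),Q.max(0).round(3))
C=np.concatenate([cv2.resize(a["color"][190:310,335:445],None,fx=3.6,fy=3.6),],1)
D=cv2.resize(b["color"][110:290,200:400],None,fx=2.4,fy=2.4)
C=cv2.copyMakeBorder(C,0,D.shape[0]-C.shape[0] if D.shape[0]>C.shape[0] else 0,0,0,cv2.BORDER_CONSTANT);D=cv2.resize(D,(360,432));C=cv2.resize(C,(400,432))
save("crop1.png",np.concatenate([C,D],1))
```

```text
blue [ 0.59205299 -0.39230677  0.10441057]
top 610 zmax 0.13332467216026306 hist [ 86  24  34  50 182  16  24  23  17  19  70  65   0   0   0   0   0   0
   0]
   0.045 ((559.3469848632812, -399.96185302734375), (107.36345672607422, 156.17567443847656), 78.57308197021484)
   0.1 ((604.2066040039062, -407.0177307128906), (28.512496948242188, 35.4582405090332), 2.71406888961792)
side 453 zmax 0.13132822413267004 hist [73 36 43 45 88 21 23 23 21 21 54  5  0  0  0  0  0  0  0]
   0.045 ((545.5452880859375, -389.6874694824219), (106.86616516113281, 137.88951110839844), 75.53785705566406)
   0.1 ((602.9800415039062, -403.0046081542969), (27.69118309020996, 37.80128860473633), 0.7603380084037781)
silA [ 0.44182843 -0.32947197  0.11370852]
top 537 zmax 0.13354019540334483 hist [ 10   8  28  43 241  13  21  13  13  11  86  50   0   0   0   0   0   0
   0]
   0.045 ((445.14752197265625, -341.3315734863281), (101.69032287597656, 44.41803741455078), 15.087668418884277)
   0.1 ((443.9381103515625, -339.9720764160156), (34.96369171142578, 29.250734329223633), 16.930482864379883)
side 518 zmax 0.13
[... 2258 characters left out ...]
0.05 ] [0.532 0.141 0.06 ]
 clamp 0.06 38 [0.512 0.13  0.064] [0.5   0.117 0.06 ] [0.535 0.139 0.068]
 clamp 0.07 19 [0.513 0.132 0.075] [0.507 0.124 0.071] [0.523 0.135 0.08 ]
 clamp 0.08 13 [0.514 0.133 0.085] [0.508 0.128 0.081] [0.526 0.137 0.089]
 clamp 0.09 15 [0.512 0.132 0.095] [0.508 0.118 0.09 ] [0.524 0.138 0.1  ]
 clamp 0.1 29 [0.511 0.129 0.106] [0.507 0.11  0.1  ] [0.522 0.141 0.11 ]
 clamp 0.11 29 [0.512 0.128 0.115] [0.506 0.109 0.11 ] [0.525 0.142 0.12 ]
 clamp 0.12 22 [0.513 0.138 0.126] [0.506 0.128 0.121] [0.528 0.143 0.13 ]
 clamp 0.13 28 [0.512 0.138 0.136] [0.507 0.127 0.13 ] [0.525 0.144 0.14 ]
 clamp 0.14 34 [0.518 0.135 0.142] [0.508 0.127 0.14 ] [0.528 0.142 0.144]
```

View pics/crop1.png

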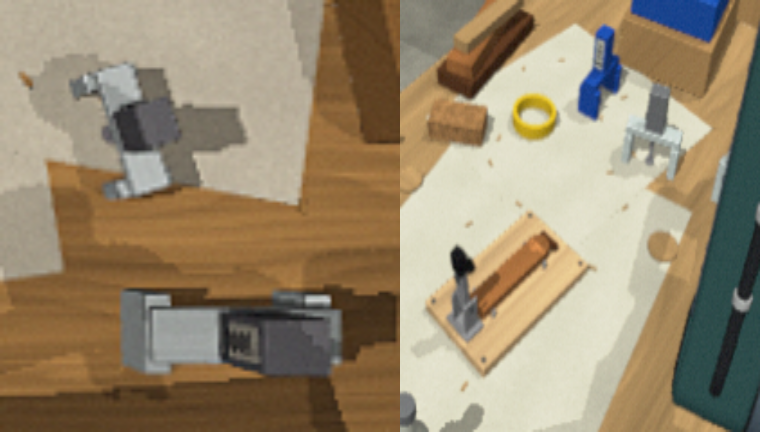

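The crop settles which one is the gauge. Silver A, top pixel (558,338), is 102x44 mm and 130 mm high, which matches. Silver B at (598,422) is 147 mm long and 186 mm high, so too big. The blue one at (585,258) is excluded. The clamp arm in the crop is about upright.

```bash
cat > plan.py <<'E'
import numpy as np
from scipy.spatial.transform import Rotation as Rn
JC=np.array([.504,.0315]);JY=np.radians(-8.1)
def jig(x,y):
    c,s=np.cos(JY),np.sin(JY);return JC+[c*x-s*y,s*x+c*y]
def down(yawy): # tool z down, tool y at world yaw yawy
    y=np.array([np.cos(yawy),np.sin(yawy),0]);z=np.array([0,0,-1.]);return Rn.from_matrix(np.stack([np.cross(y,z),y,z],1))
def row(p0,R0,p,R):
    return np.r_[R0.inv().apply(np.array(p)-p0)/.25,(R0.inv()*R).as_rotvec()/np.pi].round(4)
E
python3 - <<'E'
from h import *; from plan import *
a,b=pickle.load(open("s0.pkl","rb"));W=world(a);Wb=world(b)
for WW in(W,Wb):
    m=(abs(WW[...,0]-.43)<.12)&(abs(WW[...,1]-.25)<.1)&(WW[...,2]>.05)&(WW[...,1]>.17);Q=WW[m];print("glue",Q.min(0),Q.max(0),np.median(Q,0))
p0=np.array([.178,-.521,.304]);R0=Rn.from_rotvec([-3.0972,-.5138,0])
print("tooly yaw",np.degrees(np.arctan2(*R0.as_matrix()[[1,0],1])))
for yaw in(81.9,-98.1):
  R=down(np.radians(yaw))
  for y,z in((.155,.3),(.155,.183),(.07,.183)): print(yaw,jig(0,y),row(p0,R0,[*jig(0,y),z],R), "rel after:",row(np.r_[jig(0,.155),.3],R,[*jig(0,y),z],R))
E
```

```text
glue [0.40146463 0.29907694 0.05021302] [0.45612321 0.34946195 0.1730325 ] [0.42721532 0.31827515 0.11547361]
glue [0.39881813 0.30441248 0.0502339 ] [0.45562631 0.34998506 0.17264303] [0.4159074  0.33616572 0.12049823]
tooly yaw -71.16174306609412
81.9 [0.52583969 0.18495367] [ 2.2286e+00 -2.2233e+00  2.1300e-02 -1.0000e-04 -9.0000e-04 -8.5030e-01] rel after: [0. 0. 0. 0. 0. 0.]
81.9 [0.52583969 0.18495367] [ 2.2285e+00 -2.2223e+00  4.8930e-01 -1.0000e-04 -9.0000e-04 -8.5030e-01] rel after: [0.    0.    0.468 0.    0.    0.   ]
81.9 [0.51386309 0.10080166] [ 2.0744e+00 -1.9192e+00  4.8860e-01 -1.0000e-04 -9.0000e-04 -8.5030e-01] rel after: [ 0.    -0.34   0.468  0.     0.     0.   ]
-98.1 [0.52583969 0.18495367] [ 2.2286e+00 -2.2233e+00  2.1300e-02 -7.0000e-04  0.0000e+00  1.4970e-01] rel after: [0. 0. 0. 0. 0. 0.]
-98.1 [0.52583969 0.18495367] [ 2.2285e+00 -2.2223e+00  4.8930e-01 -7.0000e-04  0.0000e+00  1.4970e-01] rel after: [0.    0.    0.468 0.    0.    0.   ]
-98.1 [0.51386309 0.10080166] [ 2.0744e+00 -1.9192e+00  4.8860e-01 -7.0000e-04  0.0000e+00  1.4970e-01] rel after: [-0.     0.34   0.468  0.     0.     0.   ]
```

{"api": "apply_moves", "payload": {
  "steps": "1 -1 0 0 0 0 1;1 -1 0 0 0 0 1;1 -1 0 0 0 0 1;1 -1 0 0 0 0 1;1 -1 0 0 0 0 1;1 -1 0 0 0 0 1;1 -1 0 0 0 0 1;1 -1 0 0 0 0 1;1 -1 0 0 0 0 1"
}}

```text
clock: 1.0
eef_pos: [0.3338, -0.2021, 0.3037]
orientation: [3.098, 0.52, -0.001]
force: [-0.3, -0.3, 0.8]
width: 0.0001
grasp_force: 0.0
```

{"api": "apply_moves", "payload": {
  "steps": "1 -1 0 0 0 0 1;1 -1 0 0 0 0 1;1 -1 0 0 0 0 1;1 -1 0 0 0 0 1;1 -1 0 0 0 0 1;1 -1 0 0 0 0 1;1 -1 0 0 0 0 1;1 -1 0 0 0 0 1;1 -1 0 0 0 0 1"
}}

```text
clock: 1.9
eef_pos: [0.4901, 0.1133, 0.3028]
orientation: [3.098, 0.514, -0.004]
force: [-0.1, 0.2, 0.4]
width: 0.0
grasp_force: 0.0
```

{"api": "apply_moves", "payload": {
  "steps": "0.2286 -0.2233 0.02 0 0 0.1497 1;0.2286 -0.2233 0.02 0 0 0.1497 1;0.2286 -0.2233 0.02 0 0 0.1497 1;0.2286 -0.2233 0.02 0 0 0.1497 1;0.2286 -0.2233 0.02 0 0 0.1497 1;0.2286 -0.2233 0.02 0 0 0.1497 1"
}}

```text
clock: 2.5
eef_pos: [0.5255, 0.1836, 0.2992]
orientation: [3.133, -0.223, 0.001]
force: [-0.3, 0.4, -0.0]
width: -0.0001
grasp_force: 0.0
```

{"api": "apply_moves", "payload": {
  "steps": "0 0 0.25 0 0 0 1;0 0 0.468 0 0 0 1;0 0 0.468 0 0 0 1;0 0 0.468 0 0 0 1;0 0.06 0.468 0 0 0 1;0 0.11 0.468 0 0 0 1;0 0.16 0.468 0 0 0 1;0 0.2 0.468 0 0 0 1;0 0.24 0.468 0 0 0 1;0 0.28 0.468 0 0 0 1;0 0.32 0.468 0 0 0 1;0 0.34 0.468 0 0 0 1;0 0.34 0.468 0 0 0 1;0 0.34 0.468 0 0 0 1;0 0.34 0.468 0 0 0 1"
}}

```text
clock: 4.0
eef_pos: [0.5134, 0.1016, 0.1818]
orientation: [-3.134, 0.221, 0.0]
force: [1.0, 0.7, -0.0]
width: -0.0002
grasp_force: 0.0
```

Run:
```python
from h import *; from plan import *
b=arm.snapshot("side");save("side1.png",b["color"][150:300,180:340],4)
Wb=world(b)
c,s=np.cos(JY),np.sin(JY);d=Wb[...,:2]-JC;jx=c*d[...,0]+s*d[...,1];jy=-s*d[...,0]+c*d[...,1]
for y in np.arange(-.01,.12,.01):
    m=(abs(jx)<.011)&(abs(jy-y)<.005)&(Wb[...,2]<.16);print(round(y,3),Wb[m][:,2].round(3)[:10])
```

```text
-0.01 [0.032 0.034 0.032 0.032 0.033 0.034 0.034 0.033 0.032 0.034]
0.0 [0.034 0.035 0.034 0.032 0.032 0.031 0.033 0.033 0.034 0.032]
0.01 [0.064 0.066 0.064 0.065 0.063 0.064 0.066 0.064 0.062 0.061]
0.02 [0.061 0.065 0.062 0.065 0.063 0.065 0.064 0.064 0.062 0.064]
0.03 [0.062 0.062 0.065 0.064 0.061 0.064 0.063 0.064 0.062 0.064]
0.04 [0.063 0.063 0.063 0.064 0.062 0.064 0.065 0.067 0.06  0.06 ]
0.05 [0.157 0.152 0.06  0.067 0.066 0.061 0.061 0.061 0.062 0.064]
0.06 [0.139 0.136 0.134 0.125 0.127 0.123 0.119 0.059 0.062 0.061]
0.07 [0.154 0.156 0.156 0.144 0.146 0.135 0.059 0.062 0.06  0.062]
0.08 [0.16  0.158 0.16  0.156 0.147 0.136 0.141 0.137 0.139 0.13 ]
0.09 [0.159 0.153 0.152 0.147 0.142 0.134 0.128 0.124 0.123 0.066]
0.1 [0.061 0.061 0.062 0.059 0.061 0.062 0.061 0.056 0.061 0.061]
0.11 [0.065 0.063 0.059 0.055 0.036 0.021 0.022 0.022 0.021 0.02 ]
```

View pics/side1.png

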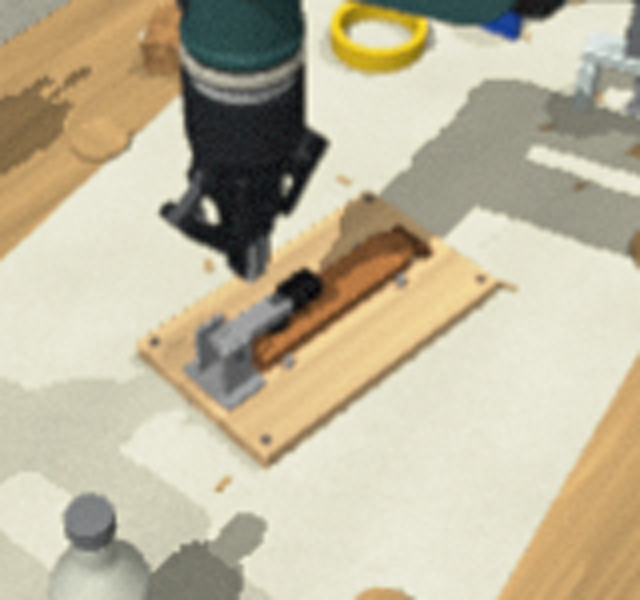

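The side crop shows the clamp arm level at about (270,315) with its foot down. Its top is measured at z ≈ 0.062, so it is shut. Next is the gauge.

Run:
```python
from plan import *
R=down(np.radians(-98.1));p=np.r_[jig(0,.07),.183];G=down(np.radians(-73.2))
for z in(.3,): print(row(p,R,[.444,-.339,z],G))
print(row(p,R,[.444,-.339,.3],R)/2)
```

```text
[-0.0288  1.781  -0.468   0.      0.     -0.1383]
[-0.0144  0.8905 -0.234   0.      0.      0.    ]
```

{"api": "apply_moves", "payload": {
  "steps": "0 0 -0.468 0 0 0 0.6;0 0 -0.468 0 0 0 0.6;0 0 -0.468 0 0 0 0;-0.014 0.89 -0.468 0 0 0 0;-0.014 0.89 -0.468 0 0 0 0;-0.014 0.89 -0.468 0 0 0 0;-0.014 0.89 -0.468 0 0 0 0;-0.014 0.89 -0.468 0 0 0 0;-0.014 0.89 -0.468 0 0 0 0"
}}

```text
clock: 4.95
eef_pos: [0.4782, -0.121, 0.2988]
orientation: [3.132, -0.229, -0.0]
force: [0.3, 1.2, 0.3]
width: 0.0854
grasp_force: 0.0
```

{"api": "apply_moves", "payload": {
  "steps": "-0.015 0.891 0 0 0 -0.1383 0;-0.015 0.891 0 0 0 -0.1383 0;-0.015 0.891 0 0 0 -0.1383 0;-0.015 0.891 0 0 0 -0.1383 0;-0.015 0.891 0 0 0 -0.1383 0;-0.015 0.891 0 0 0 -0.1383 0;-0.015 0.891 0 0 0 -0.1383 0;-0.015 0.891 0 0 0 -0.1383 0"
}}

```text
clock: 5.75
eef_pos: [0.4443, -0.3369, 0.2989]
orientation: [-3.107, -0.462, -0.001]
force: [-0.3, -0.8, -0.1]
width: 0.0853
grasp_force: 0.0
```

Run:
```python
from h import *; from plan import *
s=arm.get_state();R=Rn.from_rotvec(s["orientation"]).as_matrix();print(np.degrees(np.arctan2(R[1,1],R[0,1])),R[:,2].round(4),s["eef_pos"])
b=arm.snapshot("side");W=world(b)
m=(abs(W[...,0]-.443)<.07)&(abs(W[...,1]+.337)<.07)&(W[...,2]>.1)&(W[...,2]<.14);Q=W[m]
print(len(Q),cv2.minAreaRect((Q[:,:2]*1000).astype(np.float32)),Q[:,2].max())
save("side2.png",b["color"][90:240,260:420],4)
```

```text
-73.08858189386254 [ 3.e-04  9.e-04 -1.e+00] [ 0.44425956 -0.33690268  0.29891297]
131 ((443.4787902832031, -336.62322998046875), (35.11347961425781, 30.51602554321289), 15.531435012817383) 0.13116660162379867
```

View pics/side2.png

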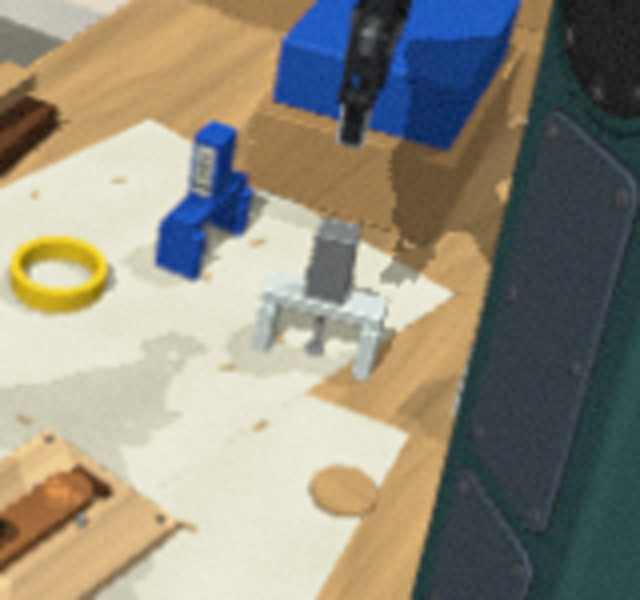

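The gripper is centred above the gauge, which sits at (330,290) in the crop. I'll go down and grip it.

{"api": "apply_moves", "payload": {
  "steps": "0 0 0.2 0 0 0 0;0 0 0.4 0 0 0 0;0 0 0.56 0 0 0 0;0 0 0.56 0 0 0 0;0 0 0.56 0 0 0 0.4;0 0 0.56 0 0 0 0.55;0 0 0.56 0 0 0 0.6;0 0 0.56 0 0 0 0.65;0 0 0.56 0 0 0 0.7;0 0 0.56 0 0 0 1;0 0 0.56 0 0 0 1;0 0 0.56 0 0 0 1;0 0 0.56 0 0 0 1",
  "newtons": 50
}}

```text
clock: 7.1
eef_pos: [0.4444, -0.3396, 0.1615]
orientation: [3.104, 0.458, 0.005]
force: [0.9, 0.4, 7.1]
width: 0.0275
grasp_force: 50.6
```

{"api": "apply_moves", "payload": {
  "steps": "0 0 -0.05 0 0 0 1;0 0 -0.15 0 0 0 1;0 0 -0.3 0 0 0 1;0 0 -0.45 0 0 0 1;0 0 -0.56 0 0 0 1;0 0 -0.56 0 0 0 1;0 0 -0.56 0 0 0 1"
}}

```text
clock: 7.8
eef_pos: [0.4431, -0.3382, 0.2975]
orientation: [-3.106, -0.458, 0.002]
force: [-0.2, -0.4, -7.0]
width: 0.0274
grasp_force: 50.1
```

Run:
```python
from h import *; from plan import *
s=arm.get_state();R=Rn.from_rotvec(s["orientation"]).as_matrix();print(np.degrees(np.arctan2(R[1,1],R[0,1])),R[:,2].round(4),s["eef_pos"],s["width"],s["grasp_force"],s["force"])
for nm in("side","top"):
    b=arm.snapshot(nm);W=world(b);pickle.dump(b,open(nm+"h.pkl","wb"))
    L=(W-s["eef_pos"])@R   # tool frame
    for lo,hi in((.085,.1),(.1,.125),(.125,.162),(.165,.3)):
        m=(abs(L[...,0])<.09)&(abs(L[...,1])<.06)&(L[...,2]>lo)&(L[...,2]<hi)&(W[...,2]>.06);Q=L[m]
        if len(Q)>10: print(nm,lo,len(Q),(cv2.minAreaRect((Q[:,:2]*1000).astype(np.float32))),np.percentile(Q[:,2],[1,50,99]))
    if nm=="side": save("side3.png",b["color"][60:240,260:420],3.3)
```

```text
-73.21820650789122 [-0.0017  0.0016 -1.    ] [ 0.44306281 -0.33817803  0.29751208] 0.02738699526678826 50.099380016326904 [-0.18009079 -0.42687229 -6.96069209]
side 0.085 167 ((-1.2629470825195312, -3.5134410858154297), (104.11767578125, 31.214963912963867), 1.0723751783370972) [0.08621434 0.0977665  0.09989591]
side 0.1 154 ((-0.9204559326171875, -2.848052978515625), (105.46453094482422, 44.73356628417969), 0.037746842950582504) [0.10008708 0.10854146 0.12318117]
side 0.125 145 ((-0.6639785766601562, -2.5130138397216797), (105.02924346923828, 47.359230041503906), 1.127764344215393) [0.12507497 0.14383505 0.16077184]
top 0.085 96 ((31.062618255615234, -0.8648090362548828), (39.87230682373047, 29.120038986206055), 3.6794774532318115) [0.08757272 0.09843237 0.09987411]
top 0.1 103 ((0.12591934204101562, 0.4798545837402344), (101.90303039550781, 43.32550811767578), 0.33505967259407043) [0.10004186 0.10268844 0.12060102]
top 0.125 23 ((39.72953414916992, -16.006973266601562), (9.444547653198242, 19.58517837524414), 43.68889236450195) [0.12656102 0.14252797 0.16073945]
```

View pics/side3.png

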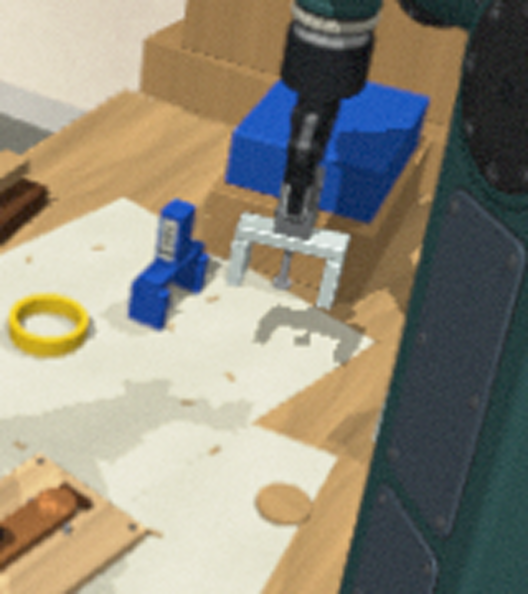

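The side crop shows the gauge held upright at (295,255). In the tool frame it is centred within 1 mm and square.

Run:
```python
from plan import *
G=down(np.radians(-73.2));R=down(np.radians(-98.1));p=np.array([.4435,-.3385,.3])
print(jig(0,-.04),row(p,G,[*jig(0,-.04),.3],R),row(p,G,[*jig(0,-.04),.3],R)/2)
```

```text
[ 0.49836395 -0.00810095] [ 0.5921 -1.2018  0.      0.      0.      0.1383] [ 0.29605 -0.6009   0.       0.       0.       0.06915]
```

{"api": "apply_moves", "payload": {
  "steps": "0.03 -0.05 0 0 0 0 1;0.09 -0.15 0 0 0 0 1;0.17 -0.28 0 0 0 0 1;0.26 -0.43 0 0 0 0 1;0.35 -0.58 0 0 0 0 1;0.44 -0.73 0 0 0 0 1;0.52 -0.87 0 0 0 0 1;0.57 -0.96 0 0 0 0 1;0.592 -1 0 0 0 0 1;0.592 -1 0 0 0 0 1"
}}

```text
clock: 8.9
eef_pos: [0.5126, -0.0546, 0.2976]
orientation: [-3.106, -0.463, 0.004]
force: [-0.7, -0.3, -4.8]
width: 0.0274
grasp_force: 50.2
```

{"api": "apply_moves", "payload": {
  "steps": "0 -0.05 0 0 0 0.025 1;0 -0.1 0 0 0 0.055 1;0 -0.15 0 0 0 0.085 1;0 -0.19 0 0 0 0.115 1;0 -0.202 0 0 0 0.138 1;0 -0.202 0 0 0 0.138 1;0 -0.202 0 0 0 0.138 1;0 -0.202 0 0 0 0.138 1"
}}

```text
clock: 9.7
eef_pos: [0.4983, -0.009, 0.2986]
orientation: [3.133, -0.221, -0.001]
force: [-0.1, -0.2, -5.3]
width: 0.0275
grasp_force: 50.5
```

Run:
```python
from h import *; from plan import *
s=arm.get_state();R=Rn.from_rotvec(s["orientation"]).as_matrix();print(np.degrees(np.arctan2(R[1,1],R[0,1])),R[:,2].round(4),s["eef_pos"],jig(0,-.04))
b=arm.snapshot("side");W=world(b)
L=(W-s["eef_pos"])@R
m=(abs(L[...,0])<.09)&(abs(L[...,1])<.06)&(L[...,2]>.1)&(L[...,2]<.125);Q=L[m];print(cv2.minAreaRect((Q[:,:2]*1000).astype(np.float32)))
# blank in the side view, jig frame
c,sn=np.cos(JY),np.sin(JY);d=W[...,:2]-JC;jx=c*d[...,0]+sn*d[...,1];jy=-sn*d[...,0]+c*d[...,1]
m=(abs(jx)<.04)&(jy<0)&(jy>-.12)&(abs(W[...,2]-.034)<.004);print("blank",[np.percentile(jx[m],q).round(4) for q in(2,50,98)],[np.percentile(jy[m],q).round(4) for q in(1,99)])
m=(abs(jx)<.1)&(abs(jy)<.15)&(abs(W[...,2]-.018)<.004);print("plate",[np.percentile(jx[m],q).round(4) for q in(.5,99.5)],[np.percentile(jy[m],q).round(4) for q in(.5,99.5)])
save("side4.png",b["color"][110:290,180:380],3)
```

```text
-98.0762877771137 [-5.e-04 -5.e-04 -1.e+00] [ 0.49832627 -0.00895942  0.29863368] [ 0.49836395 -0.00810095]
((-3.7910537719726562, -0.5977249145507812), (105.11197662353516, 45.817386627197266), 0.7687491178512573)
blank [np.float64(-0.0178), np.float64(-0.0016), np.float64(0.0172)] [np.float64(-0.0889), np.float64(-0.0016)]
plate [np.float64(-0.0712), np.float64(0.0679)] [np.float64(-0.1178), np.float64(0.12)]
```

View pics/side4.png

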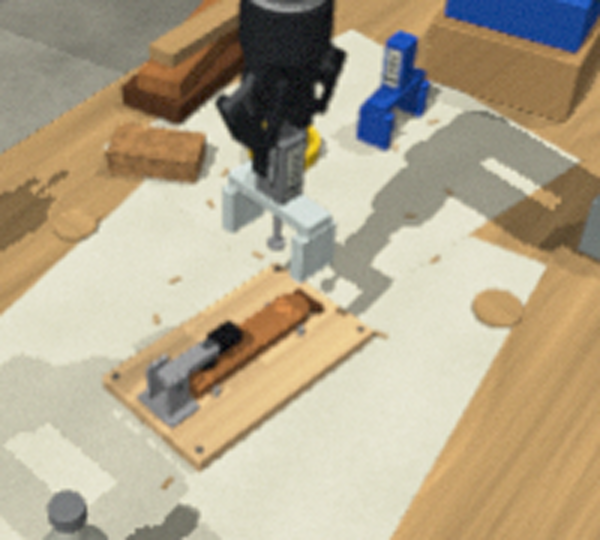

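The side crop shows the gauge above the free part of the blank, with the clamp shut. I'll lower it in stages.

{"api": "apply_moves", "payload": {
  "steps": "0 0 0.06 0 0 0 1;0 0 0.14 0 0 0 1;0 0 0.22 0 0 0 1;0 0 0.3 0 0 0 1;0 0 0.36 0 0 0 1;0 0 0.4 0 0 0 1;0 0 0.43 0 0 0 1;0 0 0.45 0 0 0 1;0 0 0.456 0 0 0 1;0 0 0.456 0 0 0 1;0 0 0.456 0 0 0 1;0 0 0.456 0 0 0 1"
}}

```text
clock: 10.95
eef_pos: [0.4988, -0.0082, 0.1857]
orientation: [3.134, -0.22, 0.003]
force: [-0.9, 0.5, -3.4]
width: 0.0276
grasp_force: 50.6
```

{"api": "apply_moves", "payload": {
  "steps": "0 0 0.004 0 0 0 1;0 0 0.008 0 0 0 1;0 0 0.012 0 0 0 1;0 0 0.012 0 0 0 1;0 0 0.012 0 0 0 1"
}}

```text
clock: 11.45
eef_pos: [0.4987, -0.0082, 0.1821]
orientation: [3.134, -0.221, 0.002]
force: [0.6, -0.5, -3.0]
width: 0.0273
grasp_force: 50.7
```

{"api": "apply_moves", "payload": {
  "steps": "0 0 0.004 0 0 0 1;0 0 0.006 0 0 0 1;0 0 0.006 0 0 0 1;0 0 0.006 0 0 0 1"
}}

```text
clock: 11.85
eef_pos: [0.4985, -0.0081, 0.1805]
orientation: [3.134, -0.221, 0.001]
force: [1.0, -0.8, -3.0]
width: 0.0277
grasp_force: 50.7
```

{"api": "apply_moves", "payload": {
  "steps": "0 0 0.004 0 0 0 1;0 0 0.006 0 0 0 1;0 0 0.006 0 0 0 1;0 0 0.006 0 0 0 1"
}}

```text
clock: 12.25
eef_pos: [0.4984, -0.0081, 0.1795]
orientation: [3.134, -0.221, 0.001]
force: [-0.2, 0.2, 2.1]
width: 0.0274
grasp_force: 51.0
```

{"api": "apply_moves", "payload": {
  "steps": "0 0 0.002 0 0 0 1;0 0 0.002 0 0 0 1;0 0 0.002 0 0 0 0.65;0 0 0.002 0 0 0 0.6;0 0 0.002 0 0 0 0.5;0 0 0.002 0 0 0 0.3;0 0 0.002 0 0 0 0.1;0 0 0.002 0 0 0 0.05;0 0 0.002 0 0 0 0.05",
  "newtons": 20
}}

```text
clock: 13.15
eef_pos: [0.4984, -0.0081, 0.1784]
orientation: [3.134, -0.221, 0.0]
force: [-0.0, 0.2, 0.8]
width: 0.081
grasp_force: 0.0
```

{"api": "apply_moves", "payload": {
  "steps": "0 0 -0.04 0 0 0 0;0 0 -0.12 0 0 0 0;0 0 -0.25 0 0 0 0;0 0 -0.4 0 0 0 0;0 0 -0.55 0 0 0 0;0 0 -0.6 0 0 0 0;0 0 -0.6 0 0 0 0;0 0 -0.6 0 0 0 0"
}}

```text
clock: 13.95
eef_pos: [0.498, -0.008, 0.3272]
orientation: [-3.134, 0.221, 0.003]
force: [0.7, 1.0, -0.5]
width: 0.0854
grasp_force: 0.0
```

Run:
```python
from h import *; from plan import *
s=arm.get_state();print(s["eef_pos"],s["force"],s["width"])
b=arm.snapshot("side");W=world(b)
c,sn=np.cos(JY),np.sin(JY);d=W[...,:2]-JC;jx=c*d[...,0]+sn*d[...,1];jy=-sn*d[...,0]+c*d[...,1];z=W[...,2]
m=(abs(jx)<.07)&(abs(jy+.04)<.04)&(z>.1)&(z<.18);print("housing",jx[m].min(),jx[m].max(),jy[m].min(),jy[m].max(),np.percentile(z[m],[50,95,100]))
for lo,hi in((-.06,-.03),(.03,.06)):
    m=(jx>lo)&(jx<hi)&(abs(jy+.04)<.03)&(z>.07)&(z<.09);print("bar",np.median(z[m]),np.percentile(z[m],95))
for n,(y0,y1) in dict(grip=(.01,.035),bar=(.04,.08)).items():
    m=(abs(jx)<.008)&(jy>y0)&(jy<y1)&(z<.16);print(n,np.median(z[m]))
save("side5.png",b["color"][110:290,180:380],3)
```

```text
[ 0.49803018 -0.00803828  0.3272315 ] [ 0.70754468  1.04978985 -0.50175588] 0.08544477561153636
housing -0.02239578887165755 0.01606828380676696 -0.05529336140836748 -0.023078160955204187 [0.13327242 0.14769129 0.14956051]
bar 0.07983627775991536 0.08234226634903298
bar 0.07976680466508214 0.08199128869270317
grip 0.06303502835541269
bar 0.059766231882104275
```

View pics/side5.png

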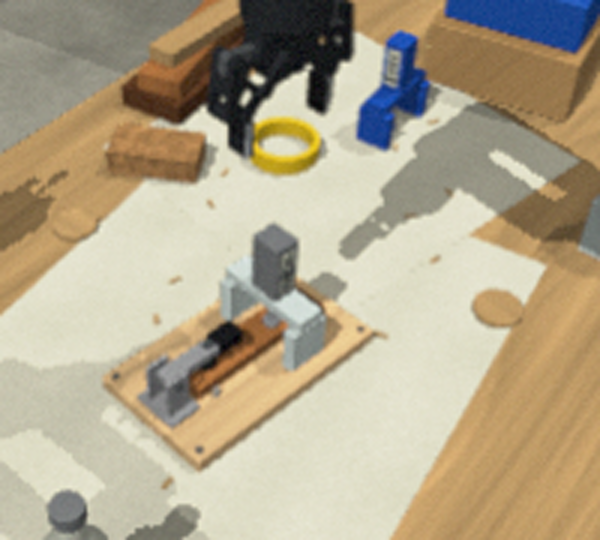

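The side crop shows the gauge standing at (275,290) over the blank, released and level, with its top at z ≈ 0.148 and its bar at 0.082. The clamp is shut at (200,350).

```bash
python3 -c "
from rig import arm; print(arm.finish_job())"
```

```text
the job is handed in; nothing more can be done
None
```

I handed the job in at about 14 s of robot time: the clamp is shut on the blank and the bridge gauge stands released and level over its free part, going by the camera; no verdict came back.

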